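# Refit the burner's control knob and hold it pressed in

## Task

The control knob has come off the table-top burner. Pick up the black knob, turn it so that its D-shaped bore matches the flat of the brass spindle on the burner's front panel, push it fully home on the spindle, then press knob and spindle down well past half of the spring's travel, as one does to keep the valve open, without disturbing the cup, the jigger or the tealight. Finish while still holding the knob pressed down: do not let go.

Things in the scene. Friction and masses are not known exactly. Their poses are not given: they have to be found in the camera images.
- knob_center (a point): Loose black control knob, about 60 g, standing upright on the worktop; point on its axis, 21 mm above its underside. Skirt 48 mm across from the underside to 21 mm up; on it a bar grip 44 mm long (knob's x axis), 14 mm wide (y), from 21 to 42.5 mm above the underside, to be pinched across its width. z up.
- knob_pointer (a point): The end of the knob's bar that carries the white pointer line: 22 mm from the knob's axis along its +x axis, 21 mm above its underside. The flat of the bore is on this side. Axes as knob_center.
- spindle_tip (a point): Centre of the top end of the upright brass D-spindle: 12 mm across, 28 mm above the panel (tip about 91 mm above the worktop), flat 3.5 mm from the axis on this frame's +x side, where the panel has a white index line. Top 3 mm tapered. Cannot turn. z up. The knob goes on when its x axis points the same way as this x axis (pointer in line with index line) within about 7 degrees.
- spindle (a joint): How far the spindle is pushed down, in m: 0 = out, 0.007 = fully in, at a stop. A spring pushes it up with about 5 N at 0 and 10 N at 0.007.
- knob: The knob; origin at the centre of its underside, axes as knob_center. D-shaped bore open at the underside, 18 mm deep: radius 6.6 mm about the axis, with a flat 4.1 mm from the axis on the +x side (pointer side). The knob is home when the spindle's tip touches the end of the bore: underside 18 mm below the tip, 10 mm above the panel.
- cup: Small grey metal juice cup, 65 mm across, 57 mm high, standing upright beside the burner; a bystander. Origin at the centre of its underside.
- jigger: Grey metal jigger shaped like an hourglass, 43 mm across, 73 mm high; a bystander. Origin at the centre of its underside.
- tealight: Tealight in a metal shell, 38 mm across, 18 mm high; a bystander. Origin at the centre of its underside.
- burner: Table-top gas burner that carries the spindle, fixed: grey and steel box 230 (x) x 240 (y) x 62 mm high, origin at the centre of its underside, axes parallel to the spindle's; spindle at x -83, y -55 mm, on the black front panel. Pan support up to 93 mm high, at least 50 mm away from the spindle's axis.
There are look-alikes about, which are no part of the job. Leave any pink look-alike of the knob alone.

How it is judged:
On the way, in this order (a step that is already met when the one before it is completed fails the run):
1. the knob is lifted clear of the worktop in the gripper (height (world z) of knob_center above 0.06 m and contact force between the fingers and knob above 1 N), for 0.1 s.
2. the knob is home on the spindle, pointer at the index line (z of knob_center in the frame of spindle_tip below 0.006 m and horizontal distance between knob_center and spindle_tip below 0.0025 m and x of knob_pointer in the frame of spindle_tip above 0.018 m), for 0.1 s.
At the end, for the whole second after the job is handed in: The knob sits fully home on the spindle (tip within about 2.5 mm of the end of the bore, axes within 2.5 mm, upright within 7 degrees, pointer on the index line's side), and the fingers still hold it with the spindle pushed in by more than 3.5 mm of its 7 mm (z of knob_center in the frame of spindle_tip below 0.0055 m and horizontal distance between knob_center and spindle_tip below 0.0025 m and x of knob_pointer in the frame of spindle_tip above 0.018 m and angle between knob_center's own z axis and vertical below 0.12 rad and value of joint spindle above 0.0035 m and contact force between the fingers and knob above 2 N); the arm keeps its last pose, push and grip.
It fails at once if the cup is disturbed (distance of cup from where it was at the start of the episode above 0.02 m or angle between cup's own z axis and vertical above 0.4 rad).
It fails at once if the jigger is disturbed (distance of jigger from where it was at the start of the episode above 0.02 m or angle between jigger's own z axis and vertical above 0.4 rad).
It fails at once if the tealight is disturbed (distance of tealight from where it was at the start of the episode above 0.02 m).
It also fails if it takes over 38 s, if anything falls off the work surface, if the arm or the gripper's body presses on something with over 40 N, if the wrist force passes 120 N, or if a joint passes its speed limit or range.

## Robot

A 7-joint arm with a two-finger parallel gripper is mounted at the origin on a cart in front of the work surface, level with it; the furniture and walls round the work are solid. World frame = base frame: x ahead of the robot, y to its left, z up, the work surface at z = 0. Lengths are in m, angles in rad, forces in N, time in s.
With the tool pointing down it reaches from about 0.4 to 0.9 m from the base axis. Payload 5.5 kg.
Tool frame: the origin (TCP) lies between the finger pads; the fingertips stand 17 mm ahead of it and the grasp point (between the pads) lies 2 mm behind it; x points along the fingers, y is the direction in which the jaws open and shut, and the axes are right-handed (so a half turn about x gives the same grasp; the last joint's range is limited). The gripper opens to 85 mm and grips with 20 to 120 N. Pads are 22 mm wide; open, the fingers measure 114 mm over their backs; the gripper's body (76 mm by 85 mm) begins 54 mm behind the grasp point. The pads swing forward as they close: fully open they stand 13 mm farther back than shut.
Start: joints at [-1.042, 0.501, -0.427, 1.55, 0.221, 1.138, -0.21], TCP at [0.171, 0.627, 0.248] pointing down, gripper open.
Joint ranges: [-2.88, 2.88], [-0.31, 2.03], [-1.54, 1.56], [0.2, 2.42], [-1.41, 4.55], [0.19, 2.02], [-2.57, 2.57]. Speed limits (rad/s): [2.57, 2.57, 3.14, 3.14, 3.14, 3.14, 3.14].

## Interface

Orientations are given as a unit quaternion [w, x, y, z].
In Python, from cell import env gives the robot as it stands.
- The arm moves only by the tool move_arm, never from a script. Its argument "targets" is a list of rows, each an object of numbers: "x", "y", "z": the shift along the tool's x, y, z in m; "ax", "ay", "az": the turn, a rotation vector about the tool's x, y, z in rad. A call has 1 to 20 rows; each row is the pose to reach, as a shift and turn from the pose measured when the call began, along the tool's axes at that moment; what a row does not reach only later rows make up. A row lasts 1/12 s, in which the tool goes at most 41.7 mm and 7.16 degrees, less where a joint would pass 70% of its speed; a pose out of reach is approached as far as the arm can. A call with a gripper value outside its range is refused whole. "hand" is the closure, from -1 (fully open) to 1 (shut), set as the call begins (left out, the last holds). The fingers move at their own pace and stop on an object; the grip force is fixed at half the most. Time passes only in rows, so rows that repeat a pose let the fingers close. It gives the time, the measured TCP pose, the force and the opening at its end, in the units of the state.
- env.state(): the state, without advancing time (a new reading comes with each control period).
- env.grab_frame(name): name is "scene" or "side" or "wrist"; returns the picture (420x560x3 uint8, blue, green, red); there is no depth.
- env.calibration(name): a dict with "intrinsics" (3x3 intrinsics, pixels), "cam_to_world" (4x4, takes a point from camera to world coordinates). Camera axes: x right, y down, z forward; pixel columns grow to the right and rows downward; lengths in m; the calibration is good to about 2 mm. A picture is of the moment at which its call begins: read the wrist's pose just before it. calibration takes no time and is no camera call; for the wrist camera it gives the pose at the moment of the call.
- env.job_done(): hands the job in, once; it reports no verdict.
The state is a dict: "time_s": time; "joints": joint angles; "qvel": joint speeds; "joint_torque": joint torques, N m; "eef_pos": TCP position; "ee_rot": TCP orientation; "contact_force": force on the tool from outside, world axes, zero at the start; "wrist_torque": the same for the moment, N m; "opening": finger opening in m.
Only numpy, scipy, OpenCV 4.12 (cv2) and the standard library are available. Lean on these libraries where they do the work, as an engineer would, in place of code of your own. Each camera call takes 0.05 s, during which the arm holds its last target. There are 200 camera calls.

## Working session

There is one attempt and no reset: what is moved stays moved. The work goes in short steps, Python scripts to look and compute and a tool call to move; the robot and the scene stay as the last step left them, time stands still between calls to the robot, and variables do not carry over. Pictures are saved under pics/ and viewed, about 8 in all and at most 12, crops included, and the job is handed in when it is done.

Besides the shell and the picture viewer there is one more tool, called after "Call:" in YAML: its name, and indented under it one key for each argument. move_arm: Moves the arm, as the interface text tells. Its arguments: {"type":"object","properties":{"targets":{"type":"array"},"hand":{"type":"number"}},"required":["targets"]}

```bash
mkdir -p pics; ls; python3 - <<'E'
from cell import env
import cv2,numpy as np
np.set_printoptions(precision=4,suppress=True)
s=env.state();print({k:np.round(v,3) for k,v in s.items()})
for n in("scene","side","wrist"):
    c=env.calibration(n);print(n,c["intrinsics"],c["cam_to_world"])
    cv2.imwrite(f"pics/{n}0.png",env.grab_frame(n))
E
```

```text
pics
{'time_s': np.float64(0.0), 'joints': array([-1.042,  0.502, -0.427,  1.551,  0.221,  1.138, -0.21 ]), 'qvel': array([ 0.002, -0.   ,  0.001, -0.   ,  0.001,  0.001, -0.001]), 'joint_torque': array([  0.001, -56.951,  -5.816, -28.094,   0.011,   0.012,   0.   ]), 'eef_pos': array([0.171, 0.627, 0.247]), 'ee_rot': array([ 0.701,  0.093,  0.701, -0.094]), 'contact_force': array([0.377, 0.31 , 1.121]), 'wrist_torque': array([0.065, 0.074, 0.026]), 'opening': np.float64(0.086)}
scene [[448.2537   0.     275.2078]
 [  0.     448.2537 207.1452]
 [  0.       0.       1.    ]] [[ 0.5515 -0.395   0.7347 -0.3506]
 [-0.8341 -0.246   0.4938 -0.6312]
 [-0.0144 -0.8851 -0.4651  0.6631]
 [ 0.      0.      0.      1.    ]]
side [[527.2928   0.     289.0708]
 [  0.     527.2928 204.4771]
 [  0.       0.       1.    ]] [[-0.9833 -0.1131  0.1425  0.3236]
 [-0.1819  0.6217 -0.7619  1.2222]
 [-0.0024 -0.7751 -0.6319  1.1183]
 [ 0.      0.      0.      1.    ]]
wrist [[314.781    0.     280.7146]
 [  0.     314.781  208.1756]
 [  0.       0.       1.    ]] [[ 0.262   0.9188  0.2954  0.0954]
 [ 0.9651 -0.2485 -0.0831  0.6471]
 [-0.0029  0.3068 -0.9518  0.3733]
 [ 0.      0.      0.      1.    ]]
```

View pics/scene0.png

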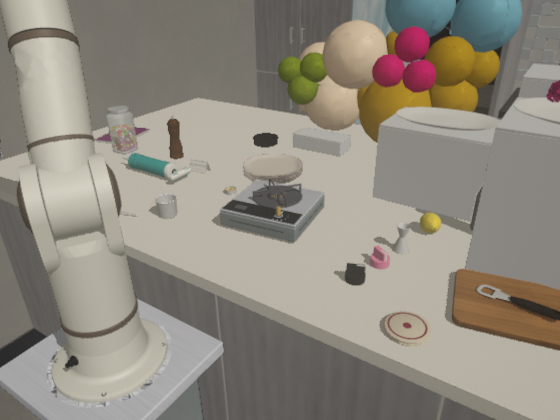

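View pics/side0.png

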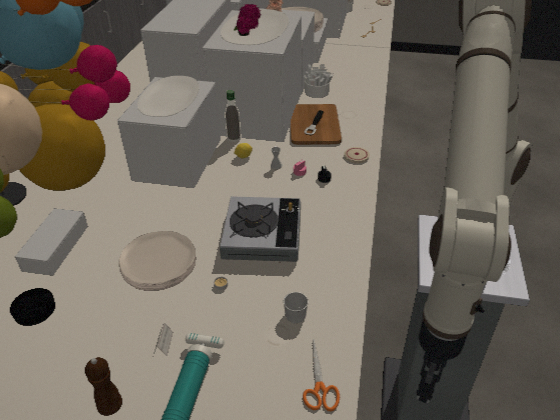

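The scene view shows the black knob at (355,272), the spindle at (278,212), the pink look-alike at (380,258), and the jigger at (402,240). In the side view the knob is at (324,175) and the spindle at (291,208). I'll triangulate these and zoom in.

```bash
cat > h.py <<'E'
from cell import env
import cv2,numpy as np
from scipy.spatial.transform import Rotation as R
np.set_printoptions(precision=4,suppress=True)
def ray(c,u,v):
    d=np.linalg.inv(c["intrinsics"])@[u,v,1]; T=np.array(c["cam_to_world"]); return T[:3,3],T[:3,:3]@d
def onz(c,u,v,z):
    o,d=ray(c,u,v); return o+d*(z-o[2])/d[2]
def tri(c1,p1,c2,p2):
    o1,d1=ray(c1,*p1);o2,d2=ray(c2,*p2)
    t=np.linalg.lstsq(np.c_[d1,-d2],o2-o1,rcond=None)[0]
    a,b=o1+t[0]*d1,o2+t[1]*d2; return (a+b)/2,np.linalg.norm(a-b)
def proj(c,P):
    T=np.linalg.inv(c["cam_to_world"]);q=T[:3,:3]@P+T[:3,3];q=c["intrinsics"]@q;return q[:2]/q[2]
def totool(s,dw): # world vector -> tool axes
    w,x,y,z=s["ee_rot"]; return R.from_quat([x,y,z,w]).inv().apply(dw)
def rot(s):
    w,x,y,z=s["ee_rot"]; return R.from_quat([x,y,z,w])
E
python3 - <<'E'
from h import *
a=env.calibration("scene");b=env.calibration("side")
print("knob",tri(a,(355,272),b,(324,175)),onz(a,355,272,.02),onz(b,324,175,.02))
print("spindle",tri(a,(278,210),b,(290.5,208)),onz(a,278,210,.085))
print("tcp R",rot(env.state()).as_matrix())
A=cv2.imread("pics/scene0.png");B=cv2.imread("pics/side0.png")
cr=lambda I,u,v,w,h:cv2.resize(I[v-h:v+h,u-w:u+w],(400,300),interpolation=cv2.INTER_CUBIC)
cv2.imwrite("pics/c1.png",np.vstack([np.hstack([cr(A,355,272,32,24),cr(A,275,205,52,39)]),np.hstack([cr(B,320,172,32,24),cr(B,270,225,52,39)])]))
E
```

```text
knob (array([ 0.4833, -0.2953,  0.0177]), np.float64(0.008764418019518987)) [ 0.4868 -0.2968  0.02  ] [ 0.4797 -0.2865  0.02  ]
spindle (array([ 0.5562, -0.0255,  0.0761]), np.float64(0.012622539742436935)) [ 0.5526 -0.0332  0.085 ]
tcp R [[-0.0005  0.2626  0.9649]
 [-0.0015  0.9649 -0.2626]
 [-1.     -0.0015 -0.0001]]
```

View pics/c1.png

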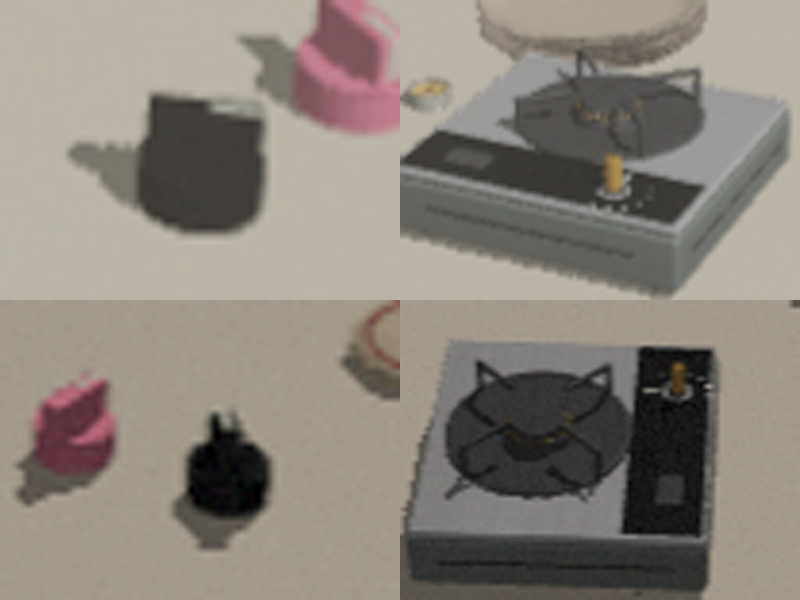

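Triangulation puts the knob near (0.483,-0.29) with its pointer toward about -y. The spindle is near (0.553,-0.03), with the index line toward about +x. I'll look at the spindle from close up on the way.

Call:
move_arm:
  targets:
    - {"x": 0,"y": -0.03,"z": 0.03,"ax": -0.03}
    - {"x": 0,"y": -0.06,"z": 0.06,"ax": -0.06}
    - {"x": 0,"y": -0.09,"z": 0.09,"ax": -0.09}
    - {"x": 0,"y": -0.12,"z": 0.12,"ax": -0.12}
    - {"x": 0,"y": -0.15,"z": 0.15,"ax": -0.15}
    - {"x": -0.01,"y": -0.18,"z": 0.18,"ax": -0.18}
    - {"x": -0.01,"y": -0.21,"z": 0.21,"ax": -0.21}
    - {"x": -0.01,"y": -0.24,"z": 0.24,"ax": -0.24}
    - {"x": -0.01,"y": -0.27,"z": 0.27,"ax": -0.266}
    - {"x": -0.01,"y": -0.3,"z": 0.3,"ax": -0.266}
    - {"x": -0.01,"y": -0.33,"z": 0.33,"ax": -0.266}
    - {"x": -0.01,"y": -0.36,"z": 0.36,"ax": -0.266}
    - {"x": -0.01,"y": -0.39,"z": 0.39,"ax": -0.266}
    - {"x": -0.01,"y": -0.42,"z": 0.42,"ax": -0.266}
    - {"x": -0.01,"y": -0.45,"z": 0.45,"ax": -0.266}
    - {"x": -0.01,"y": -0.475,"z": 0.475,"ax": -0.266}
    - {"x": -0.01,"y": -0.495,"z": 0.495,"ax": -0.266}
    - {"x": -0.01,"y": -0.51,"z": 0.512,"ax": -0.266}
    - {"x": -0.01,"y": -0.51,"z": 0.512,"ax": -0.266}
    - {"x": -0.01,"y": -0.51,"z": 0.512,"ax": -0.266}

```text
validation failed for argument at $.ta...
```

```bash
python3 - <<'E'
from h import *
s=env.state();c=env.calibration("wrist");I=env.grab_frame("wrist");cv2.imwrite("pics/w1.png",I)
print(s["time_s"],s["eef_pos"],rot(s).as_matrix(),s["joints"])
np.savez("w1.npz",**c)
E
```

```text
0.15 [0.1706 0.6267 0.2475] [[-0.0005  0.2626  0.9649]
 [-0.0015  0.9649 -0.2626]
 [-1.     -0.0015 -0.0001]] [-1.0418  0.5017 -0.4268  1.5512  0.2208  1.1383 -0.2103]
```

View pics/w1.png

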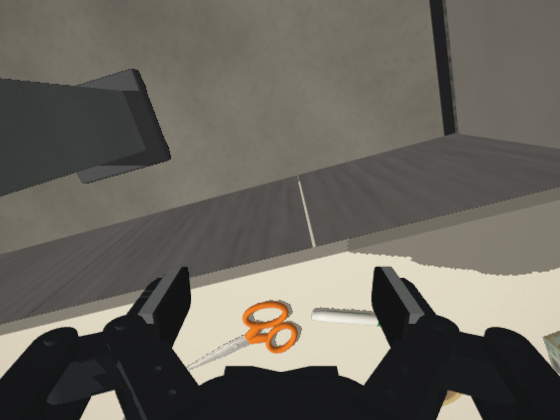

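The view from the start pose shows only scissors and the worktop edge, because the move was refused. I'll resend it with every key given.

Call:
move_arm:
  targets:
    - {"x": 0.0,"y": -0.03,"z": 0.03,"ax": -0.03,"ay": 0.0,"az": 0.0}
    - {"x": 0.0,"y": -0.06,"z": 0.06,"ax": -0.06,"ay": 0.0,"az": 0.0}
    - {"x": 0.0,"y": -0.09,"z": 0.09,"ax": -0.09,"ay": 0.0,"az": 0.0}
    - {"x": 0.0,"y": -0.12,"z": 0.12,"ax": -0.12,"ay": 0.0,"az": 0.0}
    - {"x": 0.0,"y": -0.15,"z": 0.15,"ax": -0.15,"ay": 0.0,"az": 0.0}
    - {"x": -0.01,"y": -0.18,"z": 0.18,"ax": -0.18,"ay": 0.0,"az": 0.0}
    - {"x": -0.01,"y": -0.21,"z": 0.21,"ax": -0.21,"ay": 0.0,"az": 0.0}
    - {"x": -0.01,"y": -0.24,"z": 0.24,"ax": -0.24,"ay": 0.0,"az": 0.0}
    - {"x": -0.01,"y": -0.27,"z": 0.27,"ax": -0.266,"ay": 0.0,"az": 0.0}
    - {"x": -0.01,"y": -0.3,"z": 0.3,"ax": -0.266,"ay": 0.0,"az": 0.0}
    - {"x": -0.01,"y": -0.33,"z": 0.33,"ax": -0.266,"ay": 0.0,"az": 0.0}
    - {"x": -0.01,"y": -0.36,"z": 0.36,"ax": -0.266,"ay": 0.0,"az": 0.0}
    - {"x": -0.01,"y": -0.39,"z": 0.39,"ax": -0.266,"ay": 0.0,"az": 0.0}
    - {"x": -0.01,"y": -0.42,"z": 0.42,"ax": -0.266,"ay": 0.0,"az": 0.0}
    - {"x": -0.01,"y": -0.45,"z": 0.45,"ax": -0.266,"ay": 0.0,"az": 0.0}
    - {"x": -0.01,"y": -0.475,"z": 0.475,"ax": -0.266,"ay": 0.0,"az": 0.0}
    - {"x": -0.01,"y": -0.495,"z": 0.495,"ax": -0.266,"ay": 0.0,"az": 0.0}
    - {"x": -0.01,"y": -0.51,"z": 0.512,"ax": -0.266,"ay": 0.0,"az": 0.0}
    - {"x": -0.01,"y": -0.51,"z": 0.512,"ax": -0.266,"ay": 0.0,"az": 0.0}
    - {"x": -0.01,"y": -0.51,"z": 0.512,"ax": -0.266,"ay": 0.0,"az": 0.0}

```text
time_s: 1.87
eef_pos: [0.5309, -0.0012, 0.2578]
ee_rot: [0.707, 0.001, 0.707, -0.001]
contact_force: [0.1, 0.8, 0.2]
opening: 0.0853
```

```bash
python3 - <<'E'
from h import *
s=env.state();c=env.calibration("wrist");I=env.grab_frame("wrist");cv2.imwrite("pics/w2.png",I)
print(s["time_s"],s["eef_pos"],rot(s).as_matrix(),s["joints"])
np.savez("w2.npz",**c)
E
```

```text
1.8667 [ 0.5309 -0.0012  0.2578] [[-0.0011  0.003   1.    ]
 [-0.0012  1.     -0.003 ]
 [-1.     -0.0012 -0.0011]] [ 0.0204  0.2494 -0.0815  1.8483  0.0245  1.046   1.4968]
```

View pics/w2.png

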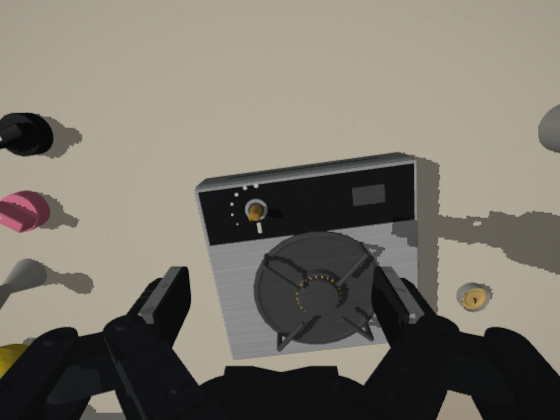

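The wrist view shows the spindle at (256,211), its index line at (259,228) and the burner box tilted a few degrees. The knob is at the left edge near (15,132). I'll measure the spindle and the burner's yaw.

```bash
python3 - <<'E'
from h import *
c=env.calibration("wrist");I=cv2.imread("pics/w2.png")
h=cv2.cvtColor(I,cv2.COLOR_BGR2HSV)
m=((h[...,0]>8)&(h[...,0]<30)&(h[...,1]>120)&(h[...,2]>60)).astype(np.uint8);m[:190]=0;m[235:]=0;m[:,:235]=0;m[:,280:]=0
ys,xs=np.nonzero(m);print("brass",len(xs),xs.min(),xs.max(),ys.min(),ys.max())
# panel/burner edge directions, at z=.062: dark panel's contour
d=((h[...,2]<45)).astype(np.uint8);d[:150]=0;d[260:]=0;d[:,:190]=0;d[:,425:]=0
d=cv2.morphologyEx(d,cv2.MORPH_OPEN,np.ones((3,3)))
n,l,st,ce=cv2.connectedComponentsWithStats(d);k=l[180,300];print("panel",st[k])
q=cv2.approxPolyDP(cv2.convexHull(np.argwhere(l==k)[:,::-1].astype(np.int32)),5,True)[:,0]
P=[onz(c,*p,.062) for p in q]
for p,X in zip(q,P):print(p,X)
w=I[200:244,230:290];cv2.imwrite("pics/c2.png",cv2.resize(w,None,fx=10,fy=10,interpolation=cv2.INTER_NEAREST))
print("tip ray",onz(c,256,211,.091),"base",onz(c,256,209,.063))
E
```

```text
brass 164 248 260 205 220
panel [  199   164   215    81 10270]
[413 166] [0.51   0.1359 0.062 ]
[412 219] [0.5679 0.1422 0.062 ]
[210 244] [ 0.5977 -0.0791  0.062 ]
[199 193] [ 0.5389 -0.0867  0.062 ]
tip ray [ 0.5493 -0.0244  0.091 ] base [ 0.5563 -0.0267  0.063 ]
```

View pics/c2.png

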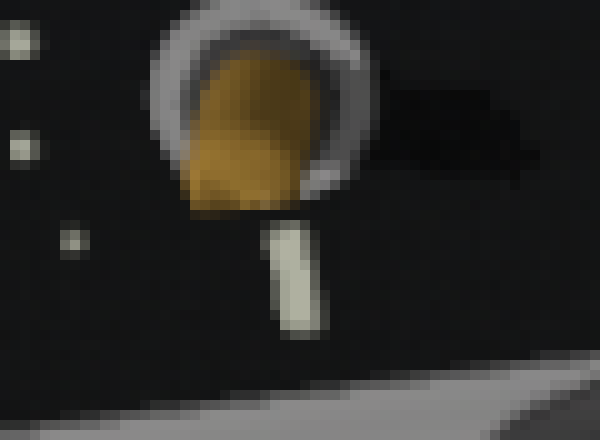

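The index line runs from (258.3,222) to (259.7,232.5), the ring centre is at about (255.7,208.5) and the tip face centre at about (253.5,217.5). The panel edges give a yaw of about 7.5°. Next I'll look at the knob from close up.

```bash
python3 - <<'E'
from h import *
c=env.calibration("wrist")
for n,u,v,z in(("ring",255.7,208.5,.064),("tip",253.5,217.5,.091),("l1",258.3,222,.063),("l2",259.7,232.5,.063)):print(n,onz(c,u,v,z))
E
```

```text
ring [ 0.5554 -0.0269  0.064 ]
tip [ 0.556 -0.027  0.091]
l1 [ 0.5711 -0.0246  0.063 ]
l2 [ 0.5834 -0.0233  0.063 ]
```

Call:
move_arm:
  targets:
    - {"x": 0.0,"y": -0.02,"z": -0.005,"ax": 0.12,"ay": 0.0,"az": 0.0}
    - {"x": 0.005,"y": -0.04,"z": -0.01,"ax": 0.24,"ay": 0.0,"az": 0.0}
    - {"x": 0.01,"y": -0.06,"z": -0.015,"ax": 0.36,"ay": 0.0,"az": 0.0}
    - {"x": 0.01,"y": -0.08,"z": -0.02,"ax": 0.48,"ay": 0.0,"az": 0.0}
    - {"x": 0.015,"y": -0.1,"z": -0.025,"ax": 0.6,"ay": 0.0,"az": 0.0}
    - {"x": 0.02,"y": -0.12,"z": -0.03,"ax": 0.72,"ay": 0.0,"az": 0.0}
    - {"x": 0.02,"y": -0.14,"z": -0.035,"ax": 0.84,"ay": 0.0,"az": 0.0}
    - {"x": 0.025,"y": -0.16,"z": -0.04,"ax": 0.96,"ay": 0.0,"az": 0.0}
    - {"x": 0.03,"y": -0.18,"z": -0.045,"ax": 1.08,"ay": 0.0,"az": 0.0}
    - {"x": 0.035,"y": -0.2,"z": -0.05,"ax": 1.2,"ay": 0.0,"az": 0.0}
    - {"x": 0.04,"y": -0.22,"z": -0.05,"ax": 1.32,"ay": 0.0,"az": 0.0}
    - {"x": 0.05,"y": -0.22,"z": -0.05,"ax": 1.44,"ay": 0.0,"az": 0.0}
    - {"x": 0.05,"y": -0.22,"z": -0.05,"ax": 1.57,"ay": 0.0,"az": 0.0}
    - {"x": 0.05,"y": -0.22,"z": -0.05,"ax": 1.57,"ay": 0.0,"az": 0.0}
    - {"x": 0.05,"y": -0.22,"z": -0.05,"ax": 1.57,"ay": 0.0,"az": 0.0}

```text
time_s: 3.17
eef_pos: [0.4805, -0.2176, 0.208]
ee_rot: [0.501, 0.498, 0.502, -0.499]
contact_force: [-0.4, 0.2, 0.1]
opening: 0.0853
```

```bash
python3 - <<'E'
from h import *
s=env.state();c=env.calibration("wrist");I=env.grab_frame("wrist");cv2.imwrite("pics/w3.png",I)
print(s["time_s"],s["eef_pos"],rot(s).as_matrix(),s["joints"])
for P in([.48,-.29,0],[.48,-.29,.0425]):print(proj(c,np.array(P)))
h=cv2.cvtColor(I,cv2.COLOR_BGR2GRAY);m=(h<60).astype(np.uint8)
n,l,st,ce=cv2.connectedComponentsWithStats(m)
for k in range(1,n):
    if st[k,4]>200:print(st[k],ce[k])
u,v=proj(c,np.array([.48,-.29,.03])).astype(int);u=min(max(u,80),480);v=max(v,60)
cv2.imwrite("pics/c3.png",cv2.resize(I[v-60:v+60,u-80:u+80],(800,600),interpolation=cv2.INTER_NEAREST));print("crop",u-80,v-60)
E
```

```text
3.1667 [ 0.4805 -0.2176  0.208 ] [[-0.0015  1.      0.0065]
 [ 0.0002  0.0065 -1.    ]
 [-1.     -0.0015 -0.0002]] [ 0.1446  0.3041  0.2736  1.9163 -0.1002  0.9357  0.4725]
[279.6187 243.3034]
[279.4119 260.4046]
[   0    0   93  100 8263] [42.178  49.9543]
[ 336    0  224   58 1351] [411.0836  34.8675]
[ 354    0   84   45 2975] [393.5704  17.7459]
[  0 109  40  43 396] [ 20.4015 130.3813]
[ 260  231   43   54 1617] [281.3927 253.8299]
[    0   252   560   168 50007] [275.34   361.4883]
crop 199 194
```

View pics/c3.png

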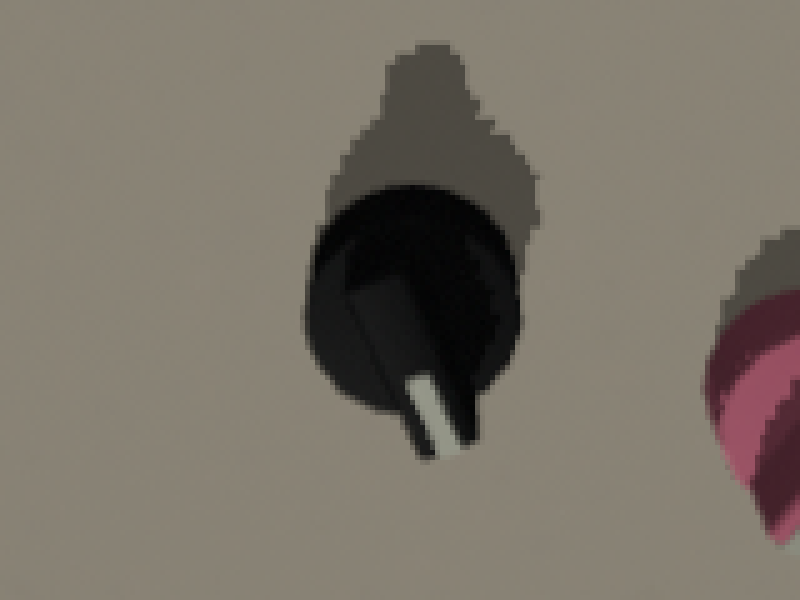

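The close view shows the knob at about (281,254) in the wrist picture, with the white pointer end at the bottom of the crop, slanting to the right. The bar's top runs from about (376,283) to (449,455) in the crop.

```bash
python3 - <<'E'
from h import *
c=env.calibration("wrist")
f=lambda x,y,z:onz(c,199+x/5-.5,194+y/5-.5,z)
A=f(376,283,.0425);B=f(449,455,.0425);d=B-A;print("bar",A,B,(A+B)/2,np.linalg.norm(d),np.degrees(np.arctan2(d[1],d[0])))
for p,q in(((420,380),(449,457)),((348,292),(422,458))):
    a=f(*p,.0425);b=f(*q,.0425);d=b-a;print(a,b,np.degrees(np.arctan2(d[1],d[0])))
l=f(305,315,.021);r=f(520,315,.021);print("skirt lr",l,r,r-l)
print("top circle near edge",f(390,412,.021),"base far edge",f(412,185,0))
E
```

```text
bar [ 0.4744 -0.2788  0.0425] [ 0.4898 -0.3186  0.0425] [ 0.4821 -0.2987  0.0425] 0.04269938594960031 -68.77967468206126
[ 0.4835 -0.3009  0.0425] [ 0.4898 -0.3191  0.0425] -70.9155652618284
[ 0.4687 -0.2809  0.0425] [ 0.4841 -0.3194  0.0425] -68.12119421179041
skirt lr [ 0.4583 -0.2969  0.021 ] [ 0.5056 -0.2966  0.021 ] [0.0473 0.0004 0.    ]
top circle near edge [ 0.4771 -0.3209  0.021 ] base far edge [ 0.4816 -0.2745  0.    ]
```

Knob: centre (0.482,-0.298), yaw -69.5°. The sizes agree: skirt 47.3 mm against 48, bar 42.7 mm against 44. I'll half close the gripper to keep clear of the pink knob, align and descend.

Call:
move_arm:
  targets:
    - {"x": 0.01,"y": 0.0,"z": 0.02,"ax": -0.12,"ay": 0.0,"az": 0.0}
    - {"x": 0.02,"y": 0.0,"z": 0.05,"ax": -0.24,"ay": 0.0,"az": 0.0}
    - {"x": 0.04,"y": 0.001,"z": 0.08,"ax": -0.35,"ay": 0.0,"az": 0.0}
    - {"x": 0.06,"y": 0.001,"z": 0.08,"ax": -0.35,"ay": 0.0,"az": 0.0}
    - {"x": 0.085,"y": 0.001,"z": 0.08,"ax": -0.35,"ay": 0.0,"az": 0.0}
    - {"x": 0.1,"y": 0.001,"z": 0.08,"ax": -0.35,"ay": 0.0,"az": 0.0}
    - {"x": 0.1,"y": 0.001,"z": 0.08,"ax": -0.35,"ay": 0.0,"az": 0.0}
    - {"x": 0.1,"y": 0.001,"z": 0.08,"ax": -0.35,"ay": 0.0,"az": 0.0}
  hand: 0.0

```text
time_s: 3.88
eef_pos: [0.482, -0.2969, 0.1079]
ee_rot: [0.581, 0.402, 0.582, -0.403]
contact_force: [0.3, 0.3, 0.3]
opening: 0.0422
```

```bash
python3 - <<'E'
from h import *
s=env.state();p=s["eef_pos"];M=rot(s).as_matrix();print(p,M,s["opening"])
print("shift",totool(s,np.array([.482,-.298,.040])-p),"yaw z",np.degrees(np.arctan2(M[1,2],M[0,2])))
E
```

```text
[ 0.482  -0.2969  0.1079] [[-0.0022  0.9359  0.3521]
 [ 0.0011  0.3521 -0.9359]
 [-1.     -0.0016 -0.0018]] 0.04221179284350557
shift [ 0.0679 -0.0003  0.0011] yaw z -69.38234878687565
```

Call:
move_arm:
  targets:
    - {"x": 0.02,"y": 0.0,"z": 0.001,"ax": 0.0,"ay": 0.0,"az": 0.0}
    - {"x": 0.04,"y": 0.0,"z": 0.001,"ax": 0.0,"ay": 0.0,"az": 0.0}
    - {"x": 0.055,"y": 0.0,"z": 0.001,"ax": 0.0,"ay": 0.0,"az": 0.0}
    - {"x": 0.064,"y": 0.0,"z": 0.001,"ax": 0.0,"ay": 0.0,"az": 0.0}
    - {"x": 0.068,"y": 0.0,"z": 0.001,"ax": 0.0,"ay": 0.0,"az": 0.0}
    - {"x": 0.068,"y": 0.0,"z": 0.001,"ax": 0.0,"ay": 0.0,"az": 0.0}
    - {"x": 0.068,"y": 0.0,"z": 0.001,"ax": 0.0,"ay": 0.0,"az": 0.0}

```text
time_s: 4.47
eef_pos: [0.4831, -0.2981, 0.041]
ee_rot: [0.581, 0.402, 0.582, -0.402]
contact_force: [-0.3, -0.7, 0.4]
opening: 0.0428
```

Call:
move_arm:
  targets:
    - {"x": 0.0,"y": 0.0,"z": 0.0,"ax": 0.0,"ay": 0.0,"az": 0.0}
    - {"x": 0.0,"y": 0.0,"z": 0.0,"ax": 0.0,"ay": 0.0,"az": 0.0}
    - {"x": 0.0,"y": 0.0,"z": 0.0,"ax": 0.0,"ay": 0.0,"az": 0.0}
    - {"x": 0.0,"y": 0.0,"z": 0.0,"ax": 0.0,"ay": 0.0,"az": 0.0}
    - {"x": 0.0,"y": 0.0,"z": 0.0,"ax": 0.0,"ay": 0.0,"az": 0.0}
    - {"x": 0.0,"y": 0.0,"z": 0.0,"ax": 0.0,"ay": 0.0,"az": 0.0}
  hand: 1.0

```text
time_s: 4.97
eef_pos: [0.4841, -0.2987, 0.0424]
ee_rot: [0.582, 0.402, 0.581, -0.402]
contact_force: [-0.9, 1.1, 6.0]
opening: 0.0129
```

The fingers closed on the bar, with an opening of 12.9 mm. I'll lift, turn by about +77° and hover over the spindle.

Call:
move_arm:
  targets:
    - {"x": -0.02,"y": 0.0,"z": 0.0,"ax": 0.0,"ay": 0.0,"az": 0.0}
    - {"x": -0.05,"y": 0.0,"z": 0.0,"ax": 0.0,"ay": 0.0,"az": 0.0}
    - {"x": -0.08,"y": 0.0,"z": 0.0,"ax": 0.0,"ay": 0.0,"az": 0.0}
    - {"x": -0.11,"y": 0.015,"z": -0.02,"ax": -0.11,"ay": 0.0,"az": 0.0}
    - {"x": -0.12,"y": 0.03,"z": -0.04,"ax": -0.22,"ay": 0.0,"az": 0.0}
    - {"x": -0.13,"y": 0.045,"z": -0.06,"ax": -0.33,"ay": 0.0,"az": 0.0}
    - {"x": -0.13,"y": 0.06,"z": -0.08,"ax": -0.44,"ay": 0.0,"az": 0.0}
    - {"x": -0.13,"y": 0.075,"z": -0.1,"ax": -0.55,"ay": 0.0,"az": 0.0}
    - {"x": -0.13,"y": 0.09,"z": -0.12,"ax": -0.66,"ay": 0.0,"az": 0.0}
    - {"x": -0.13,"y": 0.105,"z": -0.14,"ax": -0.77,"ay": 0.0,"az": 0.0}
    - {"x": -0.13,"y": 0.12,"z": -0.16,"ax": -0.88,"ay": 0.0,"az": 0.0}
    - {"x": -0.13,"y": 0.135,"z": -0.18,"ax": -0.99,"ay": 0.0,"az": 0.0}
    - {"x": -0.13,"y": 0.145,"z": -0.2,"ax": -1.1,"ay": 0.0,"az": 0.0}
    - {"x": -0.13,"y": 0.155,"z": -0.22,"ax": -1.21,"ay": 0.0,"az": 0.0}
    - {"x": -0.13,"y": 0.163,"z": -0.229,"ax": -1.3,"ay": 0.0,"az": 0.0}
    - {"x": -0.13,"y": 0.163,"z": -0.229,"ax": -1.34,"ay": 0.0,"az": 0.0}
    - {"x": -0.13,"y": 0.163,"z": -0.229,"ax": -1.34,"ay": 0.0,"az": 0.0}
    - {"x": -0.13,"y": 0.163,"z": -0.229,"ax": -1.34,"ay": 0.0,"az": 0.0}

```text
time_s: 6.47
eef_pos: [0.5555, -0.0272, 0.1723]
ee_rot: [0.706, -0.046, 0.705, 0.045]
contact_force: [0.1, 0.1, -1.2]
opening: 0.0123
```

```bash
python3 - <<'E'
from h import *
s=env.state();p=s["eef_pos"];M=rot(s).as_matrix();print(s["time_s"],p,M,s["opening"],s["contact_force"])
c=env.calibration("wrist");I=env.grab_frame("wrist");cv2.imwrite("pics/w4.png",I)
S=env.grab_frame("scene");D=env.grab_frame("side");cv2.imwrite("pics/s4.png",S);cv2.imwrite("pics/d4.png",D)
print("yaw z",np.degrees(np.arctan2(M[1,2],M[0,2])))
for n in("scene","side","wrist"):
    k=env.calibration(n);print(n,proj(k,p-[0,0,.042]),proj(k,np.array([.556,-.027,.091])))
cr=lambda I,u,v,w,h:cv2.resize(I[v-h:v+h,u-w:u+w],(400,300),interpolation=cv2.INTER_CUBIC)
W=cv2.resize(I,(400,300),interpolation=cv2.INTER_AREA)
cv2.imwrite("pics/c4.png",np.vstack([np.hstack([W,cr(I,270,230,80,60)]),np.hstack([cr(S,278,190,40,30),cr(D,290,195,40,30)])]))
E
```

```text
6.4667 [ 0.5555 -0.0272  0.1723] [[ 0.0013 -0.1276  0.9918]
 [-0.001   0.9918  0.1276]
 [-1.     -0.0012  0.0011]] 0.01234031997835715 [ 0.1455  0.0946 -1.2262]
yaw z 7.333124978420555
scene [276.524  194.2201] [276.7568 207.0115]
side [289.6067 192.2886] [289.4537 202.3329]
wrist [282.6902 247.392 ] [282.6598 224.249 ]
```

View pics/c4.png

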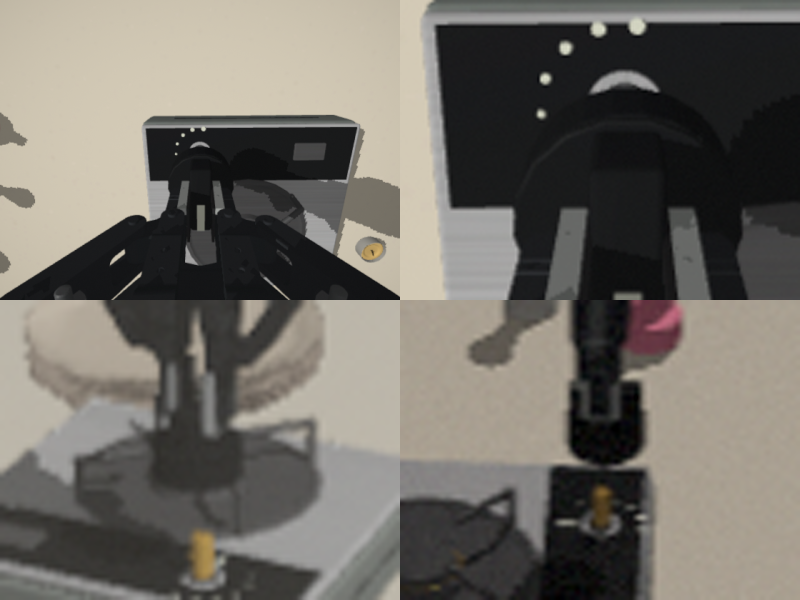

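The view shows the knob held and hovering over the spindle. In the scene crop the skirt is at col ≈277.5 and the spindle at ≈278.6; in the side crop the knob is at ≈291.3 and the spindle at ≈290.4. I'll refine the offsets to subpixel with intensity profiles.

```bash
python3 - <<'E'
from h import *
W,S,D=[cv2.imread(f"pics/{n}4.png") for n in "wsd"]
g=lambda I:cv2.cvtColor(I,cv2.COLOR_BGR2GRAY).astype(int)
for v in(256,260,264):print("W",v,g(W)[v,228:244],g(W)[v,318:340])
for v in(188,191,194):print("S",v,"262:",g(S)[v,262:294])
for v in(186,189,192):print("D",v,"278:",g(D)[v,278:306])
br=lambda I:(I[...,2].astype(int)-I[...,0])
for n,I,R0,C0 in(("S",S,(206,216),(270,290)),("D",D,(200,212),(282,300))):
    b=np.clip(br(I)[R0[0]:R0[1],C0[0]:C0[1]]-25,0,None)
    print(n,[ (R0[0]+i,round(float((r*np.arange(*C0)).sum()/r.sum()),2),int(r.sum())) for i,r in enumerate(b) if r.sum()>60])
E
```

```text
W 256 [164 164 164 164 164 164 164 115  52  27  25  26  26  25  25  27] [16 17 15 17 16 16 16 16 40 69 60 56 56 45 42 42 42 43 43 43 42 42]
W 260 [166 166 166 165 165 165 165  96  37  27  26  25  27  27  26  26] [14 16 15 15 15 15 15 14 25 58 62 62 60 61 60 61 62 63 53 50 50 50]
W 264 [162 162 162 162 162 161 162  94  37  27  27  26  26  26  26  27] [21 19 17 15 16 16 14 16 25 62 68 68 68 68 69 68 68 68 68 68 68 68]
S 188 262: [84 82 87 84 80 68 53 48 48 50 51 46 49 53 53 53 52 52 54 52 53 55 54 56
 68 84 84 85 84 85 85 87]
S 191 262: [84 81 77 78 77 77 67 48 49 50 53 51 54 51 53 55 52 54 55 55 52 53 53 55
 61 71 71 76 84 84 83 86]
S 194 262: [78 83 83 82 82 70 54 46 47 50 49 51 51 52 51 54 54 54 54 55 54 55 53 56
 66 83 83 83 84 84 84 85]
D 186 278: [157 158 160 161 162 128  34  19  55  58  10   6  12  24  50  60  18   6
  11  15 109 160 160 158 162 160 161 162]
D 189 278: [162 163 162 159 145  95  14   0   3  11  30  26  25  29  24   9   9   7
  14  13  58 125 159 161 161 162 160 162]
D 192 278: [162 162 163 161 145  93  14   0  12  11   3  11  16   6  14   5  16  11
   9  11  55 125 161 162 162 160 161 161]
S [(206, 277.85, 75), (207, 278.14, 223), (208, 278.27, 232), (209, 278.27, 222), (210, 278.35, 240), (211, 278.29, 244), (212, 278.38, 220), (213, 278.39, 211), (214, 278.42, 197), (215, 278.1, 104)]
D [(203, 290.01, 120), (204, 289.93, 81), (205, 289.98, 61), (207, 289.99, 67)]
```

The estimates agree on roughly +2 to 3 mm in x but disagree in y. I'll go down to just above the tip, where the relative check is more direct, and look again.

Call:
move_arm:
  targets:
    - {"x": 0.01,"y": 0.0,"z": 0.0025,"ax": 0.0,"ay": 0.0,"az": 0.0}
    - {"x": 0.02,"y": 0.0,"z": 0.0025,"ax": 0.0,"ay": 0.0,"az": 0.0}
    - {"x": 0.028,"y": 0.0,"z": 0.0025,"ax": 0.0,"ay": 0.0,"az": 0.0}
    - {"x": 0.033,"y": 0.0,"z": 0.0025,"ax": 0.0,"ay": 0.0,"az": 0.0}
    - {"x": 0.033,"y": 0.0,"z": 0.0025,"ax": 0.0,"ay": 0.0,"az": 0.0}
    - {"x": 0.033,"y": 0.0,"z": 0.0025,"ax": 0.0,"ay": 0.0,"az": 0.0}

```text
time_s: 7.12
eef_pos: [0.5575, -0.0274, 0.1385]
ee_rot: [0.706, -0.045, 0.706, 0.045]
contact_force: [0.2, 0.8, 0.6]
opening: 0.0122
```

```bash
python3 - <<'E'
from h import *
s=env.state();p=s["eef_pos"];M=rot(s).as_matrix();print(s["time_s"],p,s["opening"],s["contact_force"],"yaw",np.degrees(np.arctan2(M[1,2],M[0,2])))
n=4
S=sum(env.grab_frame("scene").astype(float) for _ in range(n))/n;D=sum(env.grab_frame("side").astype(float) for _ in range(n))/n
cv2.imwrite("pics/s5.png",S);cv2.imwrite("pics/d5.png",D)
for k in("scene","side"):
    c=env.calibration(k);print(k,"axis z.10,.08 at TCP",proj(c,np.array([p[0],p[1],.105])),proj(c,np.array([p[0],p[1],.08])))
cr=lambda I,u,v,w,h:cv2.resize(I[v-h:v+h,u-w:u+w],(400,600),interpolation=cv2.INTER_CUBIC)
cv2.imwrite("pics/c5.png",np.hstack([cr(S,278,205,20,30),cr(D,290,200,20,30)]))
E
```

```text
7.1167 [ 0.5575 -0.0274  0.1385] 0.012160755375400205 [0.1722 0.7805 0.631 ] yaw 7.2868687982641625
scene axis z.10,.08 at TCP [277.126  202.3008] [277.2381 210.3681]
side axis z.10,.08 at TCP [288.9964 198.6583] [289.0162 204.9389][ WARN:0@7.663] global loadsave.cpp:1063 imwrite_ Unsupported depth image for selected encoder is fallbacked to CV_8U.
```

View pics/c5.png

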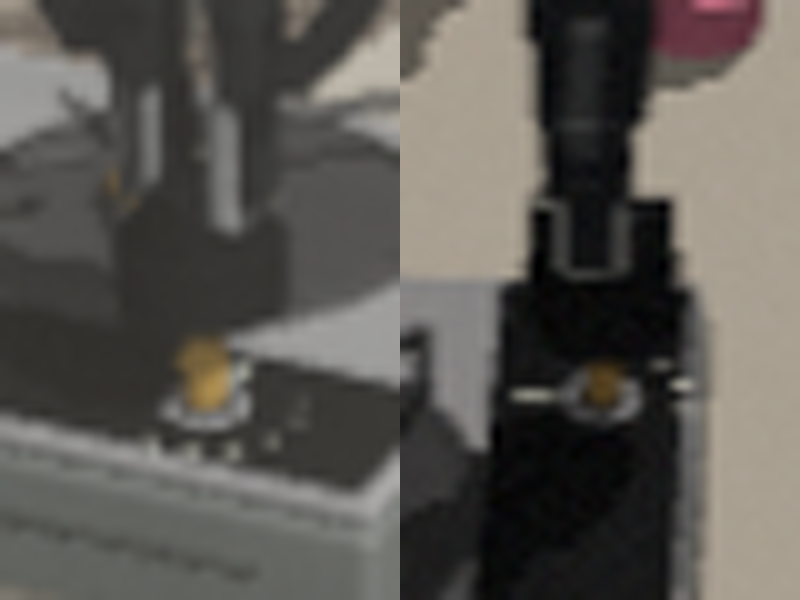

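In this view the skirt and spindle centres nearly coincide in both cameras: scene ≈204 against 205–208 in crop pixels, side ≈602 against 600–605. I'll do a quick numeric refinement and a wrist check of the ring.

```bash
python3 - <<'E'
from h import *
S,D=[cv2.cvtColor(cv2.imread(f"pics/{n}5.png"),cv2.COLOR_BGR2GRAY).astype(int) for n in "sd"]
for v in(196,198,200,202):print("S",v,"264:",S[v,264:294])
for v in(191,193,195,197):print("D",v,"278:",D[v,278:306])
for v in(212,213,214):print("Sring",v,"270:",S[v,270:288])
for v in(207,208,209,210):print("Dring",v,"282:",D[v,282:300])
Wc=env.calibration("wrist");W=env.grab_frame("wrist");cv2.imwrite("pics/w5.png",W);W=cv2.cvtColor(W,cv2.COLOR_BGR2GRAY).astype(int)
p=env.state()["eef_pos"];print("ring pred",proj(Wc,np.array([p[0],p[1],.064])),"knob",proj(Wc,np.array([p[0],p[1],.097])))
r=range(int(proj(Wc,np.array([p[0],p[1],.064]))[1])-45,int(proj(Wc,np.array([p[0],p[1],.064]))[1])+10,3)
for v in r:print("W",v,"262:",W[v,262:302:2])
for v in(246,252,258,262):print("We",v,"225:",W[v,225:245],"318:",W[v,318:336])
E
```

```text
S 196 264: [ 82  82  82  77  61  65  66  50  48  50  49  50  52  54  64  99 128 126
  79  71  62  68  79  83  83  84  84  83  83  84]
S 198 264: [83 82 82 81 73 56 48 47 48 50 50 51 51 52 52 56 71 81 61 54 53 54 61 77
 83 83 84 84 83 84]
S 200 264: [76 76 76 78 77 58 49 48 49 49 49 49 51 52 53 53 53 53 54 54 54 54 60 79
 84 84 84 84 84 84]
S 202 264: [59 60 60 58 60 56 48 48 49 50 50 51 53 52 54 54 54 52 53 53 53 53 60 78
 83 83 82 83 84 85]
D 191 278: [161 161 160 161 128  35  10  50  56  18  16  16  19  50  60  35  23  22
  21 110 160 161 161 160 160 159 162 161]
D 193 278: [161 160 160 161 129  38   8  49  57  20  19  16  19  52  58  19  17  13
  18 112 159 161 160 162 160 161 161 159]
D 195 278: [161 161 162 160 126  21   8  49  57  20  19  17  22  54  58  20  11  12
  18  62 127 159 161 161 162 160 161 160]
D 197 278: [156 156 157 146  95   8   8  16  42  58  57  53  44  41  31  12  11   7
  12  63 127 160 160 161 162 162 160 159]
Sring 212 270: [ 50  49  50  49  49  51  71 100 112 128 142 143 145  69  54  56  54  56]
Sring 213 270: [ 49  48  49  49  52  62  78 107 130 142 144 1
[... 1820 characters left out ...]
9 15 17 17 16]
W 232 262: [28 28 25 22 20 18 18 19 19 19 18 18 19 17 19 17 15 17 17 17]
W 235 262: [27 27 26 22 20 19 18 19 19 20 17 19 17 19 17 19 16 16 17 16]
We 246 225: [28 28 28 27 27 27 27 28 28 27 27 26 33 32 29 28 26 26 28 27] 318: [17 17 17 18 17 16 16 18 17 18 17 17 16 16 16 17 16 17]
We 252 225: [28 28 27 28 28 28 27 28 27 28 28 30 28 28 26 27 27 27 27 28] 318: [18 15 15 18 16 15 17 16 16 17 18 16 17 16 16 17 18 18]
We 258 225: [28 28 28 28 28 28 27 28 28 28 28 29 28 27 28 28 28 27 27 27] 318: [16 18 16 17 17 16 16 17 16 17 17 16 17 17 16 17 16 15]
We 262 225: [27 28 28 27 27 27 27 28 26 26 28 28 27 28 28 27 27 27 28 28] 318: [18 16 17 16 18 15 16 17 16 17 16 17 17 17 14 18 17 17]
```

Relative to the spindle, the scene and side profiles ask for about +0.6 mm in x and -1.4 mm in y. I'll apply most of that and descend gently; the spring limits the force if it is misaligned.

Call:
move_arm:
  targets:
    - {"x": 0.0,"y": -0.0013,"z": 0.0005,"ax": 0.0,"ay": 0.0,"az": 0.0}
    - {"x": 0.0,"y": -0.0013,"z": 0.0005,"ax": 0.0,"ay": 0.0,"az": 0.0}
    - {"x": 0.002,"y": -0.0013,"z": 0.0005,"ax": 0.0,"ay": 0.0,"az": 0.0}
    - {"x": 0.004,"y": -0.0013,"z": 0.0005,"ax": 0.0,"ay": 0.0,"az": 0.0}
    - {"x": 0.006,"y": -0.0013,"z": 0.0005,"ax": 0.0,"ay": 0.0,"az": 0.0}
    - {"x": 0.008,"y": -0.0013,"z": 0.0005,"ax": 0.0,"ay": 0.0,"az": 0.0}
    - {"x": 0.008,"y": -0.0013,"z": 0.0005,"ax": 0.0,"ay": 0.0,"az": 0.0}
    - {"x": 0.008,"y": -0.0013,"z": 0.0005,"ax": 0.0,"ay": 0.0,"az": 0.0}

```text
time_s: 8.23
eef_pos: [0.5586, -0.0287, 0.1313]
ee_rot: [0.706, -0.045, 0.705, 0.045]
contact_force: [0.2, -0.0, -0.3]
opening: 0.0125
```

Call:
move_arm:
  targets:
    - {"x": 0.002,"y": 0.0,"z": 0.0,"ax": 0.0,"ay": 0.0,"az": 0.0}
    - {"x": 0.004,"y": 0.0,"z": 0.0,"ax": 0.0,"ay": 0.0,"az": 0.0}
    - {"x": 0.005,"y": 0.0,"z": 0.0,"ax": 0.0,"ay": 0.0,"az": 0.0}
    - {"x": 0.005,"y": 0.0,"z": 0.0,"ax": 0.0,"ay": 0.0,"az": 0.0}
    - {"x": 0.005,"y": 0.0,"z": 0.0,"ax": 0.0,"ay": 0.0,"az": 0.0}

```text
time_s: 8.65
eef_pos: [0.5586, -0.0285, 0.1262]
ee_rot: [0.706, -0.045, 0.705, 0.045]
contact_force: [0.0, 0.7, -2.0]
opening: 0.0127
```

There's no upward force 7 mm past the tip height, so the spindle is in the bore. I'll continue to home.

Call:
move_arm:
  targets:
    - {"x": 0.002,"y": 0.0,"z": 0.0,"ax": 0.0,"ay": 0.0,"az": 0.0}
    - {"x": 0.004,"y": 0.0,"z": 0.0,"ax": 0.0,"ay": 0.0,"az": 0.0}
    - {"x": 0.006,"y": 0.0,"z": 0.0,"ax": 0.0,"ay": 0.0,"az": 0.0}
    - {"x": 0.008,"y": 0.0,"z": 0.0,"ax": 0.0,"ay": 0.0,"az": 0.0}
    - {"x": 0.008,"y": 0.0,"z": 0.0,"ax": 0.0,"ay": 0.0,"az": 0.0}
    - {"x": 0.008,"y": 0.0,"z": 0.0,"ax": 0.0,"ay": 0.0,"az": 0.0}

```text
time_s: 9.15
eef_pos: [0.5585, -0.0284, 0.1179]
ee_rot: [0.706, -0.045, 0.705, 0.045]
contact_force: [0.7, -0.3, -0.5]
opening: 0.0122
```

Call:
move_arm:
  targets:
    - {"x": 0.001,"y": 0.0,"z": 0.0,"ax": 0.0,"ay": 0.0,"az": 0.0}
    - {"x": 0.002,"y": 0.0,"z": 0.0,"ax": 0.0,"ay": 0.0,"az": 0.0}
    - {"x": 0.003,"y": 0.0,"z": 0.0,"ax": 0.0,"ay": 0.0,"az": 0.0}
    - {"x": 0.004,"y": 0.0,"z": 0.0,"ax": 0.0,"ay": 0.0,"az": 0.0}
    - {"x": 0.004,"y": 0.0,"z": 0.0,"ax": 0.0,"ay": 0.0,"az": 0.0}
    - {"x": 0.004,"y": 0.0,"z": 0.0,"ax": 0.0,"ay": 0.0,"az": 0.0}

```text
time_s: 9.65
eef_pos: [0.5587, -0.0284, 0.1143]
ee_rot: [0.706, -0.045, 0.705, 0.045]
contact_force: [-1.1, 0.3, 4.9]
opening: 0.0128
```

At 4.9 N the knob is home and on the spring. I'll press about 4.5 mm further.

Call:
move_arm:
  targets:
    - {"x": 0.001,"y": 0.0,"z": 0.0,"ax": 0.0,"ay": 0.0,"az": 0.0}
    - {"x": 0.002,"y": 0.0,"z": 0.0,"ax": 0.0,"ay": 0.0,"az": 0.0}
    - {"x": 0.003,"y": 0.0,"z": 0.0,"ax": 0.0,"ay": 0.0,"az": 0.0}
    - {"x": 0.004,"y": 0.0,"z": 0.0,"ax": 0.0,"ay": 0.0,"az": 0.0}
    - {"x": 0.0045,"y": 0.0,"z": 0.0,"ax": 0.0,"ay": 0.0,"az": 0.0}
    - {"x": 0.0045,"y": 0.0,"z": 0.0,"ax": 0.0,"ay": 0.0,"az": 0.0}
    - {"x": 0.0045,"y": 0.0,"z": 0.0,"ax": 0.0,"ay": 0.0,"az": 0.0}
    - {"x": 0.0045,"y": 0.0,"z": 0.0,"ax": 0.0,"ay": 0.0,"az": 0.0}

```text
time_s: 10.32
eef_pos: [0.5587, -0.0284, 0.1102]
ee_rot: [0.706, -0.045, 0.705, 0.045]
contact_force: [-2.8, 1.5, 7.1]
opening: 0.0125
```

```bash
python3 - <<'E'
from h import *
s=env.state();p=s["eef_pos"];M=rot(s).as_matrix();print(s["time_s"],p,s["opening"],s["contact_force"],s["wrist_torque"],"yaw",np.degrees(np.arctan2(M[1,2],M[0,2])))
S=env.grab_frame("scene");D=env.grab_frame("side")
F=[env.state()["contact_force"][2]]
for _ in range(5): env.grab_frame("side");F.append(env.state()["contact_force"][2])
print("Fz",np.array(F))
cr=lambda I,u,v,w,h:cv2.resize(I[v-h:v+h,u-w:u+w],(400,600),interpolation=cv2.INTER_CUBIC)
cv2.imwrite("pics/c6.png",np.hstack([cr(S,278,205,28,42),cr(D,290,200,28,42)]))
E
```

```text
10.3167 [ 0.5587 -0.0284  0.1102] 0.012451575886854097 [-2.7824  1.5381  7.0966] [0.1723 0.5356 0.0112] yaw 7.303420701303429
Fz [7.0284 7.071  7.5978 7.676  6.3886 7.79  ]
```

View pics/c6.png

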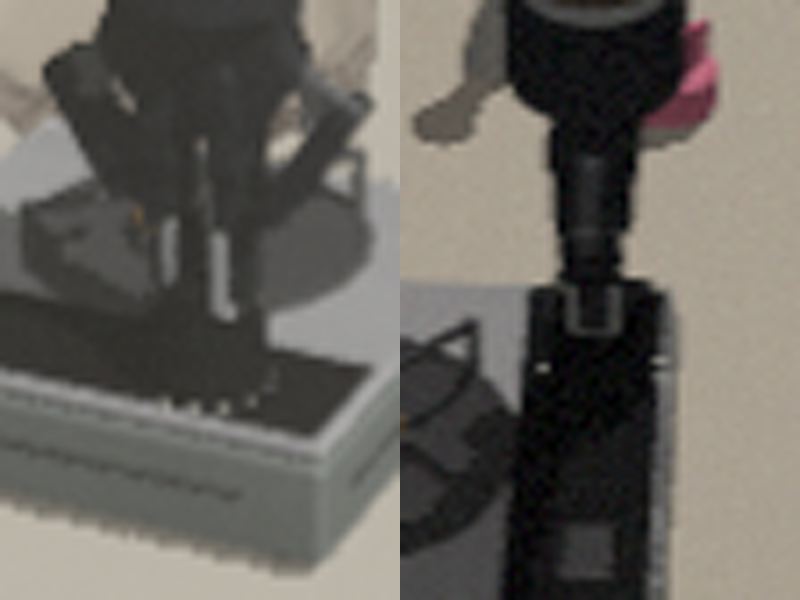

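The knob is seated over the spindle in both views and no brass is visible. Fz ≈7.3 N suggests 4–5 mm of travel, so I'll press a little more for margin.

Call:
move_arm:
  targets:
    - {"x": 0.001,"y": 0.0,"z": 0.0,"ax": 0.0,"ay": 0.0,"az": 0.0}
    - {"x": 0.0015,"y": 0.0,"z": 0.0,"ax": 0.0,"ay": 0.0,"az": 0.0}
    - {"x": 0.0015,"y": 0.0,"z": 0.0,"ax": 0.0,"ay": 0.0,"az": 0.0}
    - {"x": 0.0015,"y": 0.0,"z": 0.0,"ax": 0.0,"ay": 0.0,"az": 0.0}
    - {"x": 0.0015,"y": 0.0,"z": 0.0,"ax": 0.0,"ay": 0.0,"az": 0.0}

```text
time_s: 11.08
eef_pos: [0.5587, -0.0284, 0.1093]
ee_rot: [0.706, -0.045, 0.705, 0.045]
contact_force: [-2.3, 0.8, 7.8]
opening: 0.0128
```

```bash
python3 - <<'E'
from h import *
F=[]
for _ in range(6): env.grab_frame("side");s=env.state();F.append(np.r_[s["eef_pos"],s["contact_force"],s["opening"]])
print(np.mean(F,0))
E
```

```text
[ 0.5587 -0.0284  0.1093 -2.4919  0.2601  7.8544  0.0125]
```

Since the spring engaged, the TCP has gone down 5.0 mm and the force has risen from 4.9 to 7.9 N. That is well past the 3.5 mm needed and short of the stop, so I'll hand in.

```bash
python3 -c "
from cell import env
print(env.job_done()); s=env.state(); print(s['time_s'],s['eef_pos'],s['contact_force'],s['opening'])"
```

```text
the job is handed in; nothing more can be done
None
the job is handed in; nothing more can be done
```

The knob is on the spindle and held pressed down, and I handed the job in at about 11.4 s; no verdict was reported. I gripped the black knob across its bar, lifted it, and turned it about 77° so the pointer lines up with the index line. I then slid it onto the spindle and pressed it down on the spring without letting go.

**Last checks:**
- **Fit:** There was no upward force while sliding on. The spring engaged 27 mm below the carry height, about where home should be.
- **Press:** The tool went down a further 5.0 mm after that, and the upward force rose from 4.9 to 7.9 N. I estimate 5 mm or slightly more of the 7 mm travel, short of the stop.
- **Alignment:** The tool's yaw is 7.3°, against 7.4° measured for the burner. No brass shows in the scene or side views.
- **Grip:** The fingers still hold the knob, with the opening at 12.5 mm.

**What disagreed:**
- **Sideways position:** The wrist camera's estimate for the spindle was about 3 mm off in y from the scene and side views. I followed the scene and side views, and the knob went on at the first try.
- **Bar width:** The finger opening reads 12.5 mm on a bar said to be 14 mm wide.
- **Side load:** A small sideways force of about 2.5 N remains.

I did not separately measure the cup, jigger or tealight after the job. The arm's path stayed clear of them.

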